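Find the loose terminal bolt and hold its cover open

ROBOT

A 7-joint arm with a two-finger parallel gripper is mounted at the origin on the work surface. World frame = base frame: x ahead of the robot, y to its left, z up, the work surface at z = 0. Lengths are in m, angles in degrees, forces in N, time in s.
With the tool pointing down it reaches from about 0.4 to 0.875 m from the base axis. Payload 19.3 kg.
Tool frame: the origin (TCP) lies on the centre line of the jaws, within the pads' length; the fingertips stand 22 mm ahead of it and the grasp point (between the pads) lies 3 mm ahead of it; z points along the fingers, y is the line along which they close (so a half turn about z gives the same grasp; the last joint's range is limited). The gripper opens to 85 mm and grips with 20 to 120 N. Pads are 22 mm wide; open, the fingers measure 114 mm over their backs; the gripper's body (76 mm by 85 mm) begins 54 mm behind the grasp point. The pads swing forward as they close: fully open they stand 13 mm farther back than shut.
Start: joints at [-79.71, 29.874, -2.08, 91.645, 1.215, 58.505, -6.463], TCP at [0.155, 0.606, 0.253] pointing down, gripper open.
Joint ranges: [-166.77, 166.77], [-17.47, 122.26], [-85.68, 81.53], [9.62, 139.38], [-72.42, 252.41], [9.2, 110.78], [-144.41, 144.41]. Speed limits (degrees/s): [108.29, 108.29, 136.94, 136.94, 172.46, 172.46, 172.46].

INTERFACE

Orientations are given as [roll, pitch, yaw] about the fixed x, y, z axes, in that order (R = Rz(yaw) Ry(pitch) Rx(roll)).
In Python, from workcell import r gives the robot as it stands. The module is installed in compiled form; this text tells all that it offers.
- The arm moves only by the shell command python3 -m inch 'ROWS' [FORCE]. ROWS is JSON, a list of rows, each a list of 5 numbers: the finger opening in mm, from 0 to 85.4, then the shift along the tool's x, y, z in mm, then the turn about the tool's z in degrees. In form: [[claw, dx, dy, dz, spin], ...]. A call has 1 to 20 rows; each row is the pose to reach, as a shift and turn from the pose commanded when the call began, along the tool's axes at that moment; what a row does not reach only later rows make up. A row lasts 1/12 s, in which the tool goes at most 41.7 mm and 7.16 degrees, less where a joint would pass 70% of its speed; a pose out of reach is approached as far as the arm can. A call with a gripper value outside its range is refused whole. The fingers move at their own pace and stop on an object; FORCE is the grip in N (left out, the last holds). Time passes only in rows, so rows that repeat a pose let the fingers close. It gives the time, the measured TCP pose, the force, the opening and the grip force at its end, in the units of the state.
- r.observe(): the state, without advancing time (a new reading comes with each control period).
- r.camera(name): name is "scene" or "top" or "wrist"; returns the picture (400x640x3 uint8, red, green, blue); there is no depth.
- r.camera_params(name): a dict with "vertical_fov" (degrees; the focal length in pixels is half the picture's height over the tangent of half this angle, whatever the lens; pixels are square), "cx", "cy" (the principal point, pixels), "k1" (the pictures are not rectified: a ray, as slopes to the right and down, at radius r is drawn at 1 + k1 r^2 times it, then the intrinsics apply), "R" (3x3) and "t" (3): a world point X has camera coordinates R X + t. Camera axes: x right, y down, z forward; pixel columns grow to the right and rows downward; lengths in m; the calibration is good to about 2 mm. A picture is of the moment at which its call begins: read the wrist's pose just before it. camera_params takes no time and is no camera call; for the wrist camera it gives the pose at the moment of the call.
- r.sign_off(): hands the job in; it is judged then, once.
The state is a dict: "time_s": time; "joint_positions": joint angles; "joint_vel": joint speeds; "effort": joint torques, N m; "tool_pos": TCP position; "orientation": TCP orientation; "ft_force": force on the tool from outside, world axes, zero at the start; "torque": the same for the moment, N m; "finger_gap": finger opening in m; "grasp_force": force on a finger pad.
Only numpy, scipy, OpenCV 4.12 (cv2) and the standard library are available. Lean on these libraries where they do the work, as an engineer would, in place of code of your own. Each camera call takes 0.05 s, during which the arm holds its last target. There are 200 camera calls.

TASK

One of the three bolts on the trainer board has worked loose: lightly tap the bolt heads from above until you find the one that sinks under the push and stays down. Then take the orange tab of that same box's cover, lift the cover to about 45 degrees or a little more, and finish while still holding it open and still, so that a trainee can get at the adapters inside. Leave the other two covers shut, and the bottle, jar and meter where they stand.

Things in the scene. Friction and masses are not known exactly. Their poses are not given: they have to be found in the camera images.
- box_a: Blue cable terminal box, 130 (x) x 70 (y) x 35 mm high, fixed on the grey board; origin: on its underside (the board's top), midway across, the box reaching from x = -70 to 60 mm, with a short black cable gland behind to 90 mm; x points from the bolt end to the hinge end, z up. The three boxes look alike and stand in any order. Bolt axis at x = -48 mm, cover from x = -24 to 60 mm.
- bolt_a_top (a point): Centre of the top of box_a's steel bolt head (18 mm across, 10 mm thick, upright on a black rubber bush), 52 mm above the box's underside when not pressed; 29 mm in front (-x of the box) of the near edge of the orange tab's root.
- bolt_a (a joint): How far box_a's bolt is pushed down, m: 0 as found. A tight bolt hardly gives (7 N per mm, at most 1.5 mm) and springs back; the loose one, which may be on any of the boxes, gives way at about 2 N, sinks 6 mm (0.006) to its stop and stays down.
- cover_a (a joint): Opening angle of box_a's white hinged cover, rad: 0 shut (flat), 1.5 at its stop, upright. A light spring and its weight (80 g) shut it whenever it is let go: about 1 to 3 N at the tab keep it open.
- tab_a (a point): Centre of the round top of the orange tab that stands on box_a's cover: a disc of 24 mm diameter, 10 mm thick along y, on a 22 mm wide stem of the same thickness; pinch it along y from above. Shut, the point is 66 mm above the box's underside and 26 mm above the cover's top face; the tab ends 12 mm above it. Axes are the cover's: x towards the hinge, z out of the cover's face.
- hinge_a (a point): Middle of the hinge axis of box_a's cover (along the box's y), at x = 60 mm, 37.5 mm above the box's underside. The tab point circles it at 74 mm radius (68 mm in front of it and 28.5 mm above it when shut) and goes up and towards +x of the box as the cover opens.
- box_b: Blue cable terminal box, 130 (x) x 70 (y) x 35 mm high, fixed on the grey board; origin: on its underside (the board's top), midway across, the box reaching from x = -70 to 60 mm, with a short black cable gland behind to 90 mm; x points from the bolt end to the hinge end, z up. The three boxes look alike and stand in any order. Bolt axis at x = -48 mm, cover from x = -24 to 60 mm.
- bolt_b_top (a point): Centre of the top of box_b's steel bolt head (18 mm across, 10 mm thick, upright on a black rubber bush), 52 mm above the box's underside when not pressed; 29 mm in front (-x of the box) of the near edge of the orange tab's root.
- bolt_b (a joint): How far box_b's bolt is pushed down, m: 0 as found. A tight bolt hardly gives (7 N per mm, at most 1.5 mm) and springs back; the loose one, which may be on any of the boxes, gives way at about 2 N, sinks 6 mm (0.006) to its stop and stays down.
- cover_b (a joint): Opening angle of box_b's white hinged cover, rad: 0 shut (flat), 1.5 at its stop, upright. A light spring and its weight (80 g) shut it whenever it is let go: about 1 to 3 N at the tab keep it open.
- tab_b (a point): Centre of the round top of the orange tab that stands on box_b's cover: a disc of 24 mm diameter, 10 mm thick along y, on a 22 mm wide stem of the same thickness; pinch it along y from above. Shut, the point is 66 mm above the box's underside and 26 mm above the cover's top face; the tab ends 12 mm above it. Axes are the cover's: x towards the hinge, z out of the cover's face.
- hinge_b (a point): Middle of the hinge axis of box_b's cover (along the box's y), at x = 60 mm, 37.5 mm above the box's underside. The tab point circles it at 74 mm radius (68 mm in front of it and 28.5 mm above it when shut) and goes up and towards +x of the box as the cover opens.
- box_c: Blue cable terminal box, 130 (x) x 70 (y) x 35 mm high, fixed on the grey board; origin: on its underside (the board's top), midway across, the box reaching from x = -70 to 60 mm, with a short black cable gland behind to 90 mm; x points from the bolt end to the hinge end, z up. The three boxes look alike and stand in any order. Bolt axis at x = -48 mm, cover from x = -24 to 60 mm.
- bolt_c_top (a point): Centre of the top of box_c's steel bolt head (18 mm across, 10 mm thick, upright on a black rubber bush), 52 mm above the box's underside when not pressed; 29 mm in front (-x of the box) of the near edge of the orange tab's root.
- bolt_c (a joint): How far box_c's bolt is pushed down, m: 0 as found. A tight bolt hardly gives (7 N per mm, at most 1.5 mm) and springs back; the loose one, which may be on any of the boxes, gives way at about 2 N, sinks 6 mm (0.006) to its stop and stays down.
- cover_c (a joint): Opening angle of box_c's white hinged cover, rad: 0 shut (flat), 1.5 at its stop, upright. A light spring and its weight (80 g) shut it whenever it is let go: about 1 to 3 N at the tab keep it open.
- tab_c (a point): Centre of the round top of the orange tab that stands on box_c's cover: a disc of 24 mm diameter, 10 mm thick along y, on a 22 mm wide stem of the same thickness; pinch it along y from above. Shut, the point is 66 mm above the box's underside and 26 mm above the cover's top face; the tab ends 12 mm above it. Axes are the cover's: x towards the hinge, z out of the cover's face.
- hinge_c (a point): Middle of the hinge axis of box_c's cover (along the box's y), at x = 60 mm, 37.5 mm above the box's underside. The tab point circles it at 74 mm radius (68 mm in front of it and 28.5 mm above it when shut) and goes up and towards +x of the box as the cover opens.
- board: Grey trainer board, 240 x 480 x 12 mm, fixed on the desk; origin: centre of its underside. It carries the three boxes.
- bottle: Black cleaner bottle with white cap, 52 mm diameter, 115 mm tall, standing loose beside the board; origin: centre of its foot. Leave it alone.
- jar: Clear jar with orange lid, 56 mm diameter, 60 mm tall, standing loose beside the board; origin: centre of its foot. Leave it alone.
- meter: Yellow hand-held meter, 70 x 120 x 30 mm, lying loose beyond the board; origin: centre of its underside. Leave it alone.

How it is judged (in metres and radians):
On the way, in this order (a step that is already met when the one before it is completed fails the run):
1. the loose bolt has been tapped: pushed down by more than 2.5 mm by the robot (value of joint any of bolt_a, bolt_b, bolt_c above 0.0025 m), for 0.03 s.
2. then the cover of the box with the loose bolt is lifted past 0.6 rad by the fingers (((value of joint bolt_a above 0.0025 m and value of joint cover_a above 0.6 rad and contact force between the fingers and cover_a above 0.4 N) or (value of joint bolt_b above 0.0025 m and value of joint cover_b above 0.6 rad and contact force between the fingers and cover_b above 0.4 N) or (value of joint bolt_c above 0.0025 m and value of joint cover_c above 0.6 rad and contact force between the fingers and cover_c above 0.4 N))), for 0.3 s.
At the end, for the whole second after the job is handed in: The cover of the box whose bolt sank (over 2.5 mm) is open 0.6 to 1.4 rad, still (under 0.1 rad/s), held by the fingers (over 0.4 N), touched by none of bottle, jar, meter; the other covers are shut (under 0.1 rad); bottle, jar, meter are upright, within 30 mm of their places (((value of joint bolt_a above 0.0025 m and value of joint cover_a between 0.6 and 1.4 rad and contact force between the fingers and cover_a above 0.4 N and velocity of joint cover_a between -0.1 and 0.1 rad/s and value of joint each of cover_b, cover_c below 0.1 rad and contact force between each of bottle, jar, meter and cover_a below 0.05 N) or (value of joint bolt_b above 0.0025 m and value of joint cover_b between 0.6 and 1.4 rad and contact force between the fingers and cover_b above 0.4 N and velocity of joint cover_b between -0.1 and 0.1 rad/s and value of joint each of cover_a, cover_c below 0.1 rad and contact force between each of bottle, jar, meter and cover_b below 0.05 N) or (value of joint bolt_c above 0.0025 m and value of joint cover_c between 0.6 and 1.4 rad and contact force between the fingers and cover_c above 0.4 N and velocity of joint cover_c between -0.1 and 0.1 rad/s and value of joint each of cover_a, cover_b below 0.1 rad and contact force between each of bottle, jar, meter and cover_c below 0.05 N)) and distance of each of bottle, jar, meter from where it was at the start of the episode below 0.03 m and angle between each of bottle, jar, meter's own z axis and vertical below 0.2 rad); the arm keeps its last pose, push and grip.
It fails at once if a cover is lifted (past 0.25 rad) whose bolt has not been found loose (pushed down over 2.5 mm) ((value of joint cover_a above 0.25 rad and value of joint bolt_a below 0.0025 m) or (value of joint cover_b above 0.25 rad and value of joint bolt_b below 0.0025 m) or (value of joint cover_c above 0.25 rad and value of joint bolt_c below 0.0025 m)).
It fails at once if a bolt is hit hard (over 40 N) (contact force between anything else and bolt_a above 40 N or contact force between anything else and bolt_b above 40 N or contact force between anything else and bolt_c above 40 N).
It fails at once if bottle, jar or meter is knocked over or moved more than 30 mm (distance of any of bottle, jar, meter from where it was at the start of the episode above 0.03 m or angle between any of bottle, jar, meter's own z axis and vertical above 0.3 rad).
It also fails if it takes over 64 s, if anything falls off the work surface, if the arm or the gripper's body presses on something with over 40 N, if the wrist force passes 120 N, or if a joint passes its speed limit or range.

## Working session

There is one attempt and no reset: what is moved stays moved. The work goes in short steps, Python scripts to look and compute and a shell command to move; the robot and the scene stay as the last step left them, time stands still between calls to the robot, and variables do not carry over. Pictures are saved under pics/ and viewed, at most 13 in all, crops included, and the job is handed in when it is done.

```bash
mkdir -p pics
cat > h.py <<'E'
import numpy as np, cv2
from workcell import r
def ray(p,u,v):
    h=200/np.tan(np.radians(p["vertical_fov"])/2)
    d=np.array([(u-p["cx"])/h,(v-p["cy"])/h]); s=d.copy()
    for _ in range(20): s=d/(1+p["k1"]*(s@s))
    R=np.array(p["R"]);t=np.array(p["t"])
    D=R.T@np.array([s[0],s[1],1]); return -R.T@t, D/np.linalg.norm(D)
def plane(p,u,v,z):
    o,d=ray(p,u,v); return o+d*(z-o[2])/d[2]
def tri(a,b):
    (o1,d1),(o2,d2)=a,b
    M=np.c_[d1,-d2]; s=np.linalg.lstsq(M,o2-o1,rcond=None)[0]
    x,y=o1+s[0]*d1,o2+s[1]*d2; return (x+y)/2,np.linalg.norm(x-y)
def snap(n,f):
    p=r.camera_params(n); im=r.camera(n); cv2.imwrite("pics/"+f,im[:,:,::-1]); return p,im
def orange(im,amin=40):
    hsv=cv2.cvtColor(im,cv2.COLOR_RGB2HSV); m=cv2.inRange(hsv,(5,150,120),(18,255,255))
    n,l,s,c=cv2.connectedComponentsWithStats(m)
    return [(*c[i],*s[i]) for i in range(1,n) if s[i,4]>=amin]
E
python3 - <<'E'
from h import *
o=r.observe(); print(o["tool_pos"],o["orientation"],o["ft_force"],o["time_s"])
for n in ("scene","top"):
    p,im=snap(n,n+"0.png"); print(n,p["t"])
    for c in orange(im): print(np.round(c,1))
E
```

```text
[0.15449762 0.60527412 0.25272652] [-1.79932210e+02  6.99251383e-03  1.65686037e+02] [-0.55370018 -0.57635822  0.09843094] 0.0
scene [-0.46229239 -0.17681966  1.48994545]
[ 262.8   23.   208.     0.    92.    47.  2355. ]
[346.1 161.3 342.  155.    9.   15.   92. ]
[301.2 182.  298.  174.    7.   16.   87. ]
[409.3 190.9 402.  185.   16.   13.   46. ]
[188.2 201.9 175.  194.   29.   16.   80. ]
[258.3 206.3 255.  200.    8.   14.   85. ]
[429.9 219.7 423.  213.   16.   15.   50. ]
[191.8 232.6 179.  223.   28.   20.  406. ]
[300.7 273.  279.  243.   45.   45.  223. ]
[321.8 315.6 312.  306.   22.   21.   79. ]
[ 56.8 327.1  37.  316.   42.   24.   58. ]
[ 94.3 348.2  80.  340.   31.   18.   45. ]
top [0.02341177 0.63247218 1.15827736]
[422.8 258.3 414.  250.   19.   19.  273. ]
```

View pics/scene0.png

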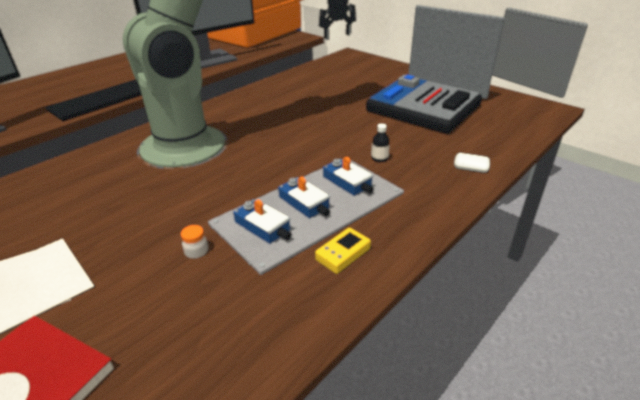

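View pics/top0.png

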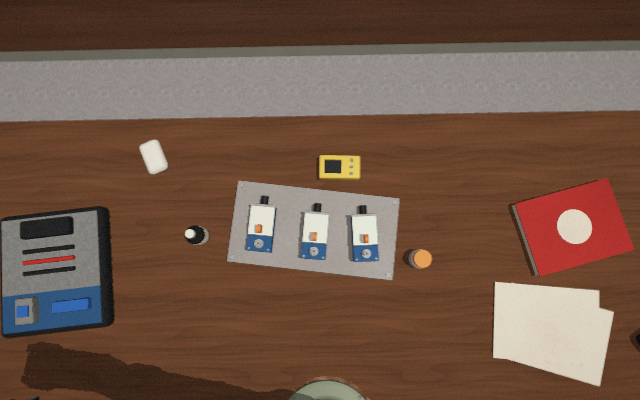

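The scene view shows orange tabs at (346,161), (301,182) and (258,206), with the jar near (195,240), the bottle near (381,145) and the meter near (343,250). In the top view the bolts are at (259,244), (313,251) and (366,254), with the tabs just above them.

Run:
```python
from h import *
pt,ps=r.camera_params("top"),r.camera_params("scene")
im=cv2.imread("pics/top0.png")[:,:,::-1].copy()
hsv=cv2.cvtColor(im,cv2.COLOR_RGB2HSV)
m=cv2.inRange(hsv,(3,120,100),(20,255,255)); m[:, :240]=0;m[:,390:]=0;m[:215]=0;m[255:]=0
n,l,s,c=cv2.connectedComponentsWithStats(m)
T=[c[i] for i in range(1,n) if s[i,4]>12]; T.sort(key=lambda a:a[0]); print(T)
S=[(346.1,161.3),(301.2,182),(258.3,206.3)]
for a,b in zip(T,S): print("tab",*[np.round(q,4) for q in tri(ray(pt,*a),ray(ps,*b))])
# blue boxes + white cover
b=cv2.inRange(hsv,(100,120,50),(125,255,255)); w=cv2.inRange(hsv,(0,0,190),(180,60,255)); 
bw=cv2.morphologyEx(b|w|m,cv2.MORPH_CLOSE,np.ones((5,5)))
bw[:, :240]=0;bw[:,390:]=0;bw[:195]=0;bw[270:]=0
cs,_=cv2.findContours(bw,0,2)
for k in sorted(cs,key=lambda k:k[:,0,0].mean()):
    if cv2.contourArea(k)<300: continue
    q=cv2.boxPoints(cv2.minAreaRect(k)); P=np.array([plane(pt,*x,0.045) for x in q])[:,:2]
    e=[P[1]-P[0],P[2]-P[1]]; e=max(e,key=np.linalg.norm); e=e*np.sign(e[0])
    print("box",np.round(P.mean(0),4),[round(np.linalg.norm(P[i+1]-P[i]),3) for i in (0,1)],np.degrees(np.arctan2(e[1],e[0])).round(1))
for u,v in [(259,244),(313,251),(366,254)]: print("bolt",plane(pt,u,v,.064).round(4))
for n_,u,v,z in [("bottle",196,235,.115),("jar",420,259,.06),("meter",340,167,.03)]: print(n_,plane(pt,u,v,z).round(3))
pw=r.camera_params("wrist"); R=np.array(pw["R"]); o=r.observe(); 
from scipy.spatial.transform import Rotation as Ro
W=Ro.from_euler("xyz",o["orientation"],degrees=True).as_matrix(); print("cam in tool",W.T@(-R.T@pw["t"]-o["tool_pos"]), (W.T@R.T).round(3),pw["vertical_fov"])
```

```text
[array([258.94871795, 228.41025641]), array([314.15384615, 236.26923077]), array([365.5, 238.5])]
tab [0.5546 0.1755 0.0798] 0.0023
tab [0.5297 0.0237 0.0769] 0.0003
tab [ 0.5211 -0.1173  0.0733] 0.0001
box [0.5572 0.1749] [np.float64(0.127), np.float64(0.072)] -6.1
box [0.5327 0.0223] [np.float64(0.127), np.float64(0.069)] -5.3
box [ 0.5243 -0.1186] [np.float64(0.07), np.float64(0.127)] -0.1
bolt [0.5118 0.1767 0.064 ]
bolt [0.4899 0.0276 0.064 ]
bolt [ 0.479  -0.1182  0.064 ]
bottle [0.537 0.337 0.115]
jar [ 0.463 -0.267  0.06 ]
meter [ 0.733 -0.055  0.03 ]
cam in tool [ 0.08108943  0.00147104 -0.11921108] [[-0.001 -0.949 -0.315]
 [ 1.    -0.001 -0.   ]
 [-0.    -0.315  0.949]] 64.79104074768726
```

```bash
cat >> h.py <<'E'
from scipy.spatial.transform import Rotation as Ro
def go(x,y,z,yaw):
    o=r.observe(); W=Ro.from_euler("xyz",o["orientation"],degrees=True)
    d=W.inv().apply(np.array([x,y,z])-o["tool_pos"])*1e3
    print("shift",d.round(1),"spin",round((o["orientation"][2]-yaw+180)%360-180,1))
E
python3 -c "
from h import *
go(.48,.03,.24,176)"
```

```text
shift [-457.6 -477.    13.3] spin -10.3
```

```bash
python3 -m inch '[[0,-23,-24,0,0],[0,-51,-53,0,0],[0,-80,-83,0,0],[0,-109,-113,0,-2],[0,-138,-143,0,-4],[0,-167,-173,0,-6],[0,-195,-203,0,-8],[0,-224,-233,0,-10],[0,-253,-263,0,-10],[0,-282,-293,0,-10],[0,-310,-323,0,-10],[0,-339,-353,2,-10],[0,-368,-383,4,-10],[0,-397,-413,7,-10],[0,-425,-443,10,-10],[0,-445,-465,13,-10],[0,-457,-477,13,-10],[0,-457,-477,13,-10]]'
python3 - <<'E'
from h import *
o=r.observe(); print(o["tool_pos"],o["orientation"],o["time_s"],o["joint_positions"],np.abs(o["joint_vel"]).max())
p,im=snap("wrist","w1.png"); np.savez("w1.npz",im=im,**p)
for c in orange(im): print(np.round(c,1))
E
```

```text
time_s: 1.6
tool_pos: [0.4805, 0.0269, 0.24]
orientation: [-179.9, 0.0, 175.4]
ft_force: [-0.4, 0.1, -0.9]
finger_gap: -0.0002
grasp_force: 0.0
[0.48047224 0.0268606  0.23997896] [-1.79926613e+02  1.33042611e-03  1.75417356e+02] 1.6 [-19.059441    18.09881199  10.90574735 114.05166872  -4.42174322
  48.25603248  79.68425993] 4.298516783232815
[  182.    127.6     0.      0.    475.    372.  79621. ]
[601.1   8.9 575.    0.   65.   19.  751. ]
[583.2  33.1 566.   30.   41.   10.  144. ]
[  573.5   213.    443.     51.    197.    306.  28665. ]
[321.4 232.3 317.  223.   10.   19.  172. ]
[179.4 239.3 170.  225.   25.   30.  280. ]
[470.6 248.3 458.  233.   26.   31.  593. ]
[320.7 248.9 317.  247.    9.    5.   41. ]
[415.8 353.1 407.  345.   20.   18.   87. ]
[ 578.1  370.2  505.   345.   130.    52.  3332. ]
[222.4 353.6 213.  346.   20.   17.   84. ]
[ 95.8 373.4  71.  368.   47.   10.  175. ]
[ 36. 392.   0. 382.  82.  18. 992.]
[585.7 396.9 568.  393.   39.    7.   58. ]
```

View pics/w1.png

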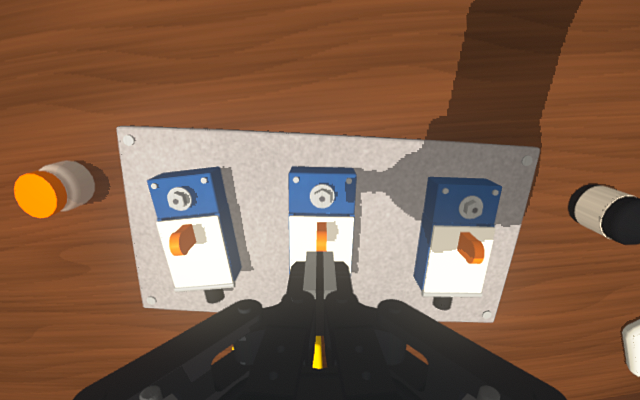

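Wrist view: bolt heads at about (179,199), (322,195) and (471,207). The tabs are at (181,239), (321,238) and (470,247), and the jar (left) and bottle (right) stand well clear.

Run:
```python
from h import *
p=r.camera_params("wrist")
for u,v in [(179,199),(322,195),(471,207)]: print(plane(p,u,v,.064).round(4))
# box yaw from blue front edge corners (top z=.047)
for a,b in [((149,181),(215,167)),((289,168),(356,168)),((430,178),(503,181))]:
    A,B=plane(p,*a,.047),plane(p,*b,.047); d=B-A; print("yaw",np.degrees(np.arctan2(-d[0],d[1])).round(1),np.linalg.norm(d).round(3))
q=plane(p,471,207,.064); go(q[0],q[1],.13,174)
```

```text
[ 0.4803 -0.1098  0.064 ]
[0.4874 0.0321 0.064 ]
[0.5116 0.1803 0.064 ]
yaw 6.8 0.073
yaw -4.5 0.067
yaw -6.6 0.078
shift [-20.1 153.5 109.9] spin 1.5
```

```bash
python3 -m inch '[[0,-3,20,0,0],[0,-7,50,5,1],[0,-11,85,15,1],[0,-16,120,35,1],[0,-20,145,60,1],[0,-20,153,80,1],[0,-20,153,100,1],[0,-20,153,105,1],[0,-20,153,105,1],[0,-20,153,105,1]]'
python3 - <<'E'
from h import *
o=r.observe(); print(o["tool_pos"],o["orientation"],o["time_s"],o["ft_force"])
p,im=snap("wrist","w2.png"); 
h=cv2.cvtColor(im,cv2.COLOR_RGB2HSV)
for c in orange(im,150): print(np.round(c,1))
E
```

```text
time_s: 2.48
tool_pos: [0.5108, 0.1816, 0.136]
orientation: [180.0, 0.0, 174.7]
ft_force: [-0.6, -0.7, 1.3]
finger_gap: -0.0001
grasp_force: 0.0
[0.51079389 0.18155055 0.13601873] [1.79996543e+02 7.22513446e-03 1.74681351e+02] 2.4833 [-0.64401831 -0.69739098  1.26098548]
[  224.8    63.5     0.      0.    459.    138.  57205. ]
[  609.9   125.8   567.      0.     73.    265.  14279. ]
[ 89.8 273.6  73.  254.   44.   48.  454. ]
[  533.9   320.5   415.    254.    225.    146.  17826. ]
[  42.   381.5    0.   358.   105.    42.  2755. ]
```

View pics/w2.png

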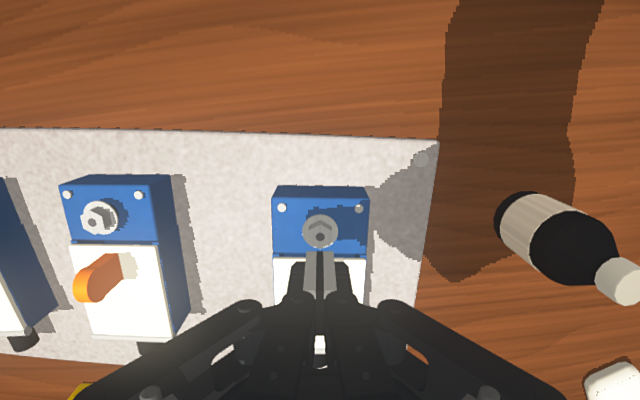

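Close view: the left box's bolt head is centred at (319,230), directly ahead of the closed fingertips, and the middle box's bolt is at (99,217).

Run:
```python
from h import *
p=r.camera_params("wrist"); w=np.load("w1.npz")
for a,b in [((471,207),(319,230)),((322,195),(99,217))]:
    x,e=tri(ray(w,*a),ray(p,*b)); print(x.round(4),e.round(4),plane(p,*b,.064).round(4))
go(*tri(ray(w,471,207),ray(p,319,230))[0][:2],.088,174.7)
```

```text
[0.5159 0.1823 0.0551] 0.0004 [0.5119 0.1827 0.064 ]
[0.4914 0.0298 0.0553] 0.0009 [0.4893 0.0367 0.064 ]
shift [-4.7  1.2 48.5] spin -0.0
```

```bash
python3 -m inch '[[0,-1,1,10,0],[0,-2,1,25,0],[0,-2,1,38,0],[0,-2,1,44,0],[0,-2,1,46,0],[0,-2,1,46,0],[0,-2,1,46,0]]'; python3 -m inch '[[0,0,0,1,0],[0,0,0,2,0],[0,0,0,2,0],[0,0,0,2,0]]';python3 -m inch '[[0,0,0,0.5,0],[0,0,0,1,0],[0,0,0,1,0],[0,0,0,1,0]]'
```

```text
time_s: 3.12
tool_pos: [0.5132, 0.1823, 0.0899]
orientation: [180.0, 0.0, 174.7]
ft_force: [-0.0, -0.4, 0.8]
finger_gap: -0.0001
grasp_force: 0.0
time_s: 3.45
tool_pos: [0.513, 0.1823, 0.0875]
orientation: [180.0, 0.0, 174.7]
ft_force: [0.4, 0.4, -0.3]
finger_gap: 0.0001
grasp_force: 0.0
time_s: 3.78
tool_pos: [0.5129, 0.1823, 0.0863]
orientation: [-180.0, -0.0, 174.7]
ft_force: [-0.2, -0.0, -0.2]
finger_gap: 0.0002
grasp_force: 0.0
```

```bash
for i in 1; do python3 -m inch '[[0,0,0,0.5,0],[0,0,0,1,0],[0,0,0,1,0],[0,0,0,1,0]]'; python3 -m inch '[[0,0,0,0.5,0],[0,0,0,1,0],[0,0,0,1,0],[0,0,0,1,0]]'; done | egrep 'pos|force'
```

```text
tool_pos: [0.513, 0.1823, 0.0854]
ft_force: [-1.6, -1.2, 4.8]
grasp_force: 2.2
tool_pos: [0.513, 0.1823, 0.0846]
ft_force: [-3.4, -0.4, 10.4]
grasp_force: 4.9
```

The force rose to 10 N within about 1.5 mm, so the left bolt is tight. I'll raise the tool and go to the middle one.

```bash
python3 -c "
from h import *
go(.489,.0325,.092,175)"; python3 -m inch '[[0,0,0,-10,0],[0,0,0,-30,0],[0,0,0,-50,0],[0,0,0,-55,0]]' | egrep 'pos|force'
```

```text
shift [  10.  -151.4   -7.4] spin -0.3
tool_pos: [0.5139, 0.1825, 0.1422]
ft_force: [-0.0, 0.7, 0.2]
grasp_force: 0.0
```

```bash
(python3 -m inch '[[0,1,-20,0,0],[0,3,-50,0,0],[0,5,-85,0,0],[0,8,-120,0,0],[0,10,-145,0,0],[0,10,-152,8,0],[0,10,-152,25,0],[0,10,-152,40,0],[0,10,-152,47,0],[0,10,-152,49,0],[0,10,-152,49,0],[0,10,-152,49,0]]';python3 -m inch '[[0,0,0,1,0],[0,0,0,2,0],[0,0,0,3,0],[0,0,0,4,0],[0,0,0,4,0],[0,0,0,4,0]]')  | egrep 'pos|force'
python3 -c "
from h import *
snap('wrist','w3.png')"
```

```text
tool_pos: [0.4892, 0.0321, 0.0908]
ft_force: [-0.4, -0.1, 0.2]
grasp_force: 0.0
tool_pos: [0.4889, 0.0318, 0.0863]
ft_force: [0.0, 0.4, 0.5]
grasp_force: 0.0
```

View pics/w3.png

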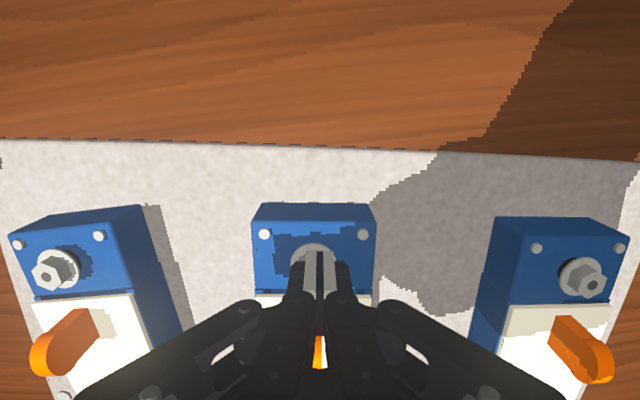

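The fingertips at (320,265) sit over the middle bolt, centred near (315,262). The side bolts are at (53,270) and (583,277). I'll press on in 1 mm steps.

```bash
(python3 -m inch '[[0,0,0,0.5,0],[0,0,0,1,0],[0,0,0,1,0],[0,0,0,1,0]]'; python3 -m inch '[[0,0,0,0.5,0],[0,0,0,1,0],[0,0,0,1,0],[0,0,0,1,0]]') | egrep 'pos|force'
python3 -c "
from h import *
p=r.camera_params('wrist')
print(plane(p,53,270,.064),plane(p,583,277,.064))"
```

```text
tool_pos: [0.4889, 0.0318, 0.0854]
ft_force: [-0.9, 0.1, 4.6]
grasp_force: 2.2
tool_pos: [0.489, 0.0318, 0.0846]
ft_force: [-1.5, 0.9, 10.2]
grasp_force: 5.0
[ 0.47814501 -0.10759898  0.064     ] [0.50874806 0.17296387 0.064     ]
```

The middle bolt is tight too, with the same stiffness. Next is the right one, with a look from near.

```bash
python3 -c "
from h import *
go(.480,-.112,.135,175.4)"; python3 -m inch '[[0,0,0,-10,0],[0,0,0,-30,0],[0,0,0,-50,0],[0,1,-10,-55,0],[0,2,-40,-55,0],[0,8,-80,-55,0],[0,14,-115,-55,0],[0,20,-138,-55,0],[0,20,-144,-52,0],[0,20,-144,-52,0],[0,20,-144,-52,0]]' | egrep 'pos|force'
python3 - <<'E'
from h import *
o=r.observe(); print(o["tool_pos"],o["orientation"])
p,im=snap("wrist","w4.png"); np.savez("w4.npz",**p)
E
```

```text
shift [  -4.4 -144.   -50.4] spin -0.7
tool_pos: [0.4558, -0.1094, 0.1363]
ft_force: [0.6, 1.4, 0.1]
grasp_force: 0.0
[ 0.45575489 -0.10936658  0.13633054] [ 1.79983166e+02 -3.60667475e-03  1.74662676e+02]
```

View pics/w4.png

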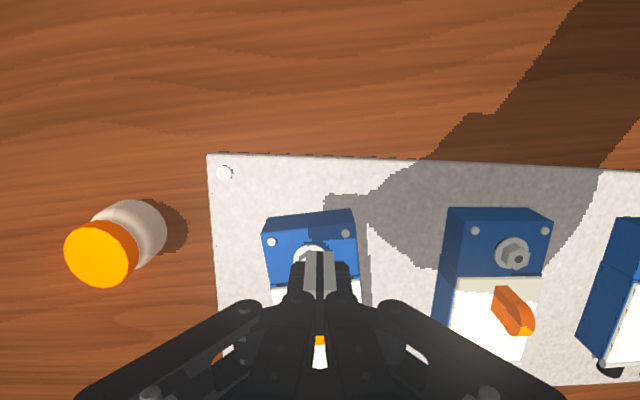

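I mistyped the x shift, so the tool stands 24 mm short of the target in x. The right bolt shows at about (312,253), with the box's front corners at (262,218) and (354,210).

Run:
```python
from h import *
p=r.camera_params("wrist")
A,B=plane(p,262,218,.047),plane(p,354,210,.047);d=B-A; print("yaw",np.degrees(np.arctan2(-d[0],d[1])),np.linalg.norm(d),(A+B)/2,plane(p,312,253,.064))
go(.480,-.1115,.115,180)
```

```text
yaw -0.024069965436125065 0.06524222901676169 [ 0.4509328  -0.11505955  0.047     ] [ 0.47294905 -0.11390195  0.064     ]
shift [-24.2  -0.5  21.4] spin -5.3
```

```bash
(python3 -m inch '[[0,-8,-1,0,-2],[0,-18,-2,0,-4],[0,-21,-2,10,-5],[0,-21,-2,25,-5],[0,-21,-2,38,-5],[0,-21,-2,44,-5],[0,-21,-2,46,-5],[0,-21,-2,46,-5],[0,-21,-2,46,-5]]';python3 -m inch '[[0,0,0,1,0],[0,0,0,2,0],[0,0,0,3,0],[0,0,0,4,0],[0,0,0,4,0],[0,0,0,4,0]]';python3 -m inch '[[0,0,0,0.5,0],[0,0,0,1,0],[0,0,0,1,0],[0,0,0,1,0]]'; python3 -m inch '[[0,0,0,0.5,0],[0,0,0,1,0],[0,0,0,1,0],[0,0,0,1,0]]')  | egrep 'pos|force'
python3 -c "
from h import *
snap('wrist','w5.png')"
```

```text
tool_pos: [0.4765, -0.1134, 0.0906]
ft_force: [0.3, 0.0, -0.6]
grasp_force: 0.0
tool_pos: [0.4764, -0.1137, 0.0863]
ft_force: [0.2, -0.5, -0.9]
grasp_force: 0.0
tool_pos: [0.4764, -0.1136, 0.0853]
ft_force: [-0.2, -0.1, -0.3]
grasp_force: 0.0
tool_pos: [0.4763, -0.1136, 0.0842]
ft_force: [-0.5, 0.3, -0.6]
grasp_force: 0.0
```

View pics/w5.png

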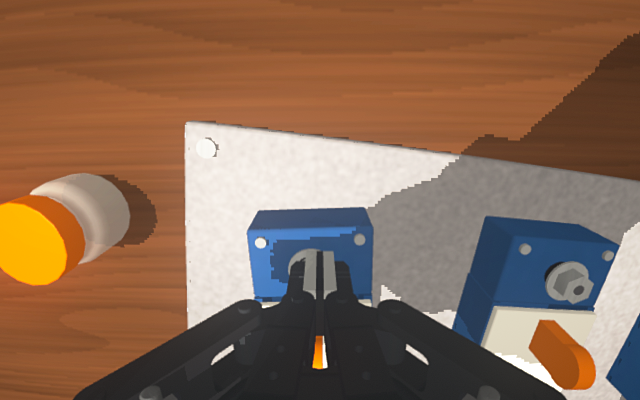

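The fingers are over the right bolt, which is at about (311,265), roughly 2 mm to their left. There is no resistance at the height where the other two pushed back, so I'll keep pressing gently.

```bash
(python3 -m inch '[[0,0,-1,0.5,0],[0,0,-1,1,0],[0,0,-1,1.5,0],[0,0,-1,2,0],[0,0,-1,2,0]]';python3 -m inch '[[0,0,0,0.5,0],[0,0,0,1,0],[0,0,0,1.5,0],[0,0,0,1.5,0]]';python3 -m inch '[[0,0,0,0.5,0],[0,0,0,1,0],[0,0,0,1,0],[0,0,0,1,0]]')  | egrep 'pos|force'
```

```text
tool_pos: [0.4764, -0.1146, 0.0822]
ft_force: [-0.1, -0.3, 0.1]
grasp_force: 0.0
tool_pos: [0.4764, -0.1146, 0.0807]
ft_force: [0.6, -0.6, 0.3]
grasp_force: 0.0
tool_pos: [0.4764, -0.1147, 0.08]
ft_force: [-1.6, 0.3, 8.0]
grasp_force: 3.8
```

It went 6 mm down at about zero force, then met a stop at 8 N, so the right bolt is the loose one. Now I'll raise and measure its tab from two sides.

```bash
cat > tab.py <<'E'
import sys; from h import *
n=sys.argv[1]; o=r.observe(); p,im=snap("wrist",n+".png"); np.savez(n+".npz",**p)
print(o["tool_pos"],o["orientation"],o["time_s"])
for c in orange(im,100):
    q=plane(p,c[0],c[1],.078)
    if abs(q[0]-.517)<.05 and abs(q[1]+.114)<.05: print(np.round(c,1),q.round(4))
E
python3 -m inch '[[0,0,0,-10,0],[0,0,0,-30,0],[0,0,5,-60,0],[20,0,20,-80,0],[40,0,40,-95,0],[45,0,55,-100,0],[45,0,55,-100,0],[45,0,55,-100,0],[45,0,55,-100,0]]' | egrep pos; python3 tab.py a
python3 -m inch '[[45,0,-15,0,0],[45,0,-45,0,0],[45,0,-80,0,0],[45,0,-105,0,0],[45,0,-110,0,0],[45,0,-110,0,0],[45,0,-110,0,0]]' | egrep pos; python3 tab.py b
python3 -c "
import cv2,numpy as np
cv2.imwrite('pics/ab.png',np.vstack([cv2.imread('pics/a.png')[100:],cv2.imread('pics/b.png')[100:]]))"
```

```text
tool_pos: [0.4764, -0.0601, 0.1798]
[ 0.47643132 -0.06009446  0.17981291] [-1.79985401e+02 -1.76855405e-02  1.79672313e+02] 11.7667
[248.7 254.8 240.  243.   20.   30.  283. ] [ 0.5104 -0.1143  0.078 ]
tool_pos: [0.4758, -0.1695, 0.1794]
[ 0.47575168 -0.1695438   0.17943816] [ 1.79977189e+02 -4.55106367e-02  1.79627054e+02] 12.4
[383.6 252.5 375.  243.   19.   22.  209. ] [ 0.5081 -0.1182  0.078 ]
```

View pics/ab.png

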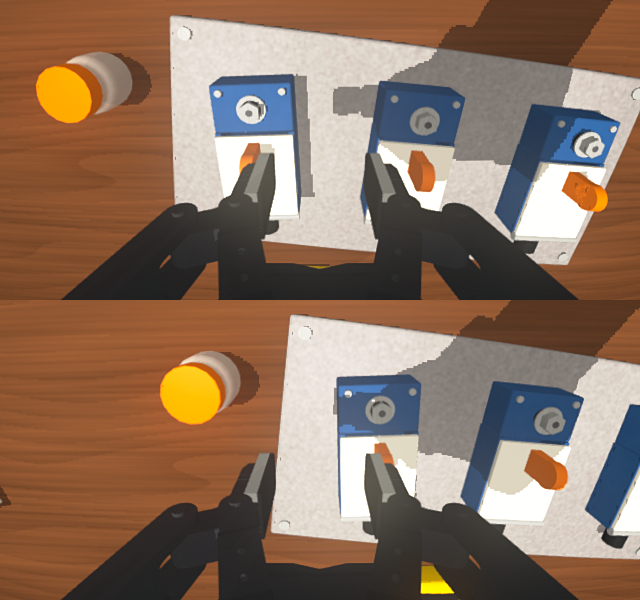

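Both views show the sunk bolt (a: (250,209), b: (379,209)), but a finger hides part of the tab. I'll look between the open fingers instead.

```bash
python3 -c "
from h import *
a,b=np.load('a.npz'),np.load('b.npz')
print(tri(ray(a,250,209),ray(b,379,209)),plane(a,250,209,.058),plane(b,379,209,.058))"
python3 -m inch '[[60,10,15,0,0],[60,10,35,0,0],[60,10,50,0,0],[60,10,54,0,0],[60,10,54,0,0],[60,10,54,0,0]]' | egrep pos; python3 tab.py c
python3 -m inch '[[60,-10,0,-20,0],[60,-20,0,-45,0],[60,-20,0,-60,0],[60,-20,0,-60,0],[60,-20,0,-60,0]]' | egrep pos; python3 tab.py d
python3 -c "
import cv2,numpy as np
cv2.imwrite('pics/cd.png',np.hstack([cv2.imread('pics/c.png')[:,120:520],cv2.imread('pics/d.png')[:,120:520]]))"
```

```text
(array([ 0.4830192 , -0.11764134,  0.04720039]), np.float64(0.0002085813340910903)) [ 0.47938282 -0.11509981  0.058     ] [ 0.47913754 -0.1197937   0.058     ]
tool_pos: [0.4665, -0.1153, 0.1798]
[ 0.46645875 -0.11532265  0.17984554] [-1.79992310e+02  1.20167651e-03  1.79753337e+02] 12.95
[316.8 266.6 312.  253.   11.   25.  203. ] [ 0.5112 -0.1162  0.078 ]
tool_pos: [0.4865, -0.1164, 0.2402]
[ 0.48649202 -0.11635482  0.24016682] [-1.79985193e+02  6.45326977e-02  1.79634076e+02] 13.4167
[318.5 217.9 314.  209.   10.   17.  138. ] [ 0.5131 -0.1161  0.078 ]
```

View pics/cd.png

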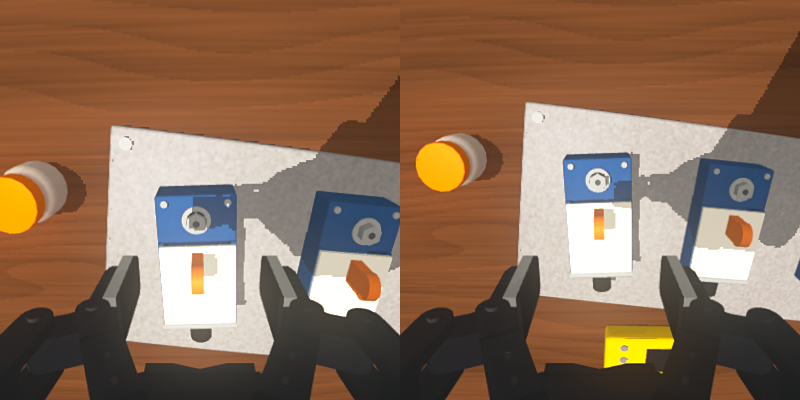

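The tab is seen between the fingers: in c it spans rows 253–278 at column 317, in d rows 209–226 at column 318. It is in line with the bolt, and the cover is square to the tool.

Run:
```python
from h import *
c,d=np.load('c.npz'),np.load('d.npz')
for p,u,v0,v1 in ((c,317,253,278),(d,318.5,209,226)):
    f=plane(p,u,v0,.052); o,D=ray(p,u,v1); q=o+D*(.078-o[2])/D[2]
    s=np.hypot(D[0],D[2]); print("front root+11:",f[0]+.011,"disc:",q[0]-.012*s/abs(D[2]),"y",q[1])
print("mid tab:",tri(ray(c,317,265.5),ray(d,318.5,217.5)))
x,y=.519,-.116; go(x,y,.125,180)
```

```text
front root+11: 0.5234797617405896 disc: 0.5074564514186839 y -0.11616027357312027
front root+11: 0.5241362304974706 disc: 0.5084038175849633 y -0.11611459341763715
mid tab: (array([ 0.51775352, -0.11617522,  0.06452526]), np.float64(0.00010434476708792737))
shift [-33.    0.4 114.5] spin -0.4
```

The mask cut off the brightly lit end of the tab: in the picture it runs to row 293 in c and 239 in d. I'll recompute the disc from those rows.

Run:
```python
from h import *
c,d=np.load('c.npz'),np.load('d.npz')
for p,u,v1 in ((c,317,293),(d,318.5,239.5)):
    o,D=ray(p,u,v1); q=o+D*(.078-o[2])/D[2]
    s=np.hypot(D[0],D[2]); print("disc:",q[0]-.012*s/abs(D[2]),"y",q[1])
print("top end:",tri(ray(c,317,293),ray(d,318.5,239.5)))
```

```text
disc: 0.5211832806688822 y -0.11626810624731186
disc: 0.5224088820264888 y -0.1162290583458491
top end: (array([ 0.53550707, -0.11624612,  0.07826202]), np.float64(3.755284979458818e-05))
```

```bash
python3 -m inch '[[45,-10,0,15,0],[45,-25,0,40,0],[45,-34,0,70,0],[45,-34,0,95,0],[45,-34,0,115,0],[45,-34,0,130,0],[45,-34,0,145,0],[45,-34,0,154,0],[45,-34,0,158,0],[45,-34,0,158,0],[45,-34,0,158,0]]'; python3 -m inch '[[30,0,0,0,0],[20,0,0,0,0],[14,0,0,0,0],[8,0,0,0,0],[6,0,0,0,0],[6,0,0,0,0],[6,0,0,0,0],[6,0,0,0,0],[6,0,0,0,0]]' 25
```

```text
time_s: 14.38
tool_pos: [0.5204, -0.116, 0.082]
orientation: [-180.0, 0.0, 179.7]
ft_force: [-0.1, 0.0, -0.2]
finger_gap: 0.0451
grasp_force: 0.0
time_s: 15.13
tool_pos: [0.5206, -0.1171, 0.0824]
orientation: [-179.9, 0.1, 179.7]
ft_force: [-1.3, -8.9, 3.0]
finger_gap: 0.0096
grasp_force: 28.5
```

The tab is gripped (9.6 mm gap). I'll follow the arc about the hinge, shifting 1 mm in y to relieve the side load.

```bash
python3 -m inch '[[6,0,-1,0,0],[6,-1.8,-1,-3.8,0],[6,-3.7,-1,-7.5,0],[6,-5.9,-1,-11,0],[6,-8.2,-1,-14.6,0],[6,-10.8,-1,-18,0],[6,-13.5,-1,-21.2,0],[6,-13.5,-1,-21.2,0],[6,-13.5,-1,-21.2,0]]'; python3 tab.py e
```

```text
time_s: 15.88
tool_pos: [0.534, -0.1169, 0.1034]
orientation: [-180.0, 0.0, 179.7]
ft_force: [-4.5, -3.5, 1.3]
finger_gap: 0.0098
grasp_force: 28.6
[ 0.53399404 -0.11692062  0.10340456] [-1.79998230e+02  4.46124048e-03  1.79688891e+02] 15.8833
[ 318.9  272.7  308.   232.    23.    81.  1705. ] [ 0.5389 -0.1158  0.078 ]
```

View pics/e.png

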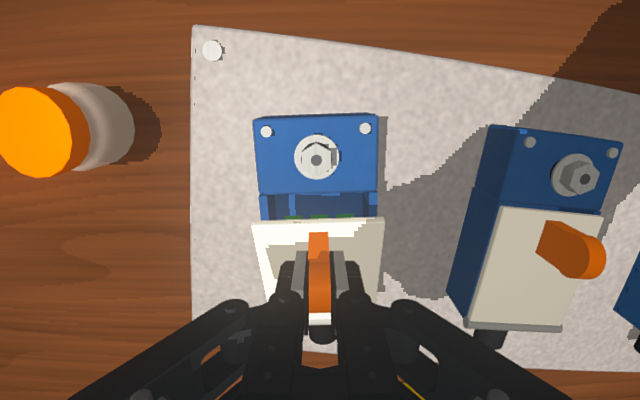

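The cover is opening in the grip: its front edge is at row 218, the adapters show below the bolt at (317,157), and the neighbouring cover is shut. I'll continue the arc to about 52°.

```bash
python3 -m inch '[[6,-2.9,-0.5,-2.9,0],[6,-5.9,-0.5,-5.8,0],[6,-9.2,-0.5,-8.5,0],[6,-12.5,-0.5,-11,0],[6,-16.1,-0.5,-13.3,0],[6,-19.7,-0.5,-15.4,0],[6,-23.5,-0.5,-17.3,0],[6,-27.3,-0.5,-19,0],[6,-31.2,-0.5,-20.4,0],[6,-35.2,-0.5,-21.6,0],[6,-35.2,-0.5,-21.6,0],[6,-35.2,-0.5,-21.6,0],[6,-35.2,-0.5,-21.6,0],[6,-35.2,-0.5,-21.6,0],[6,-35.2,-0.5,-21.6,0],[6,-35.2,-0.5,-21.6,0]]'; python3 tab.py f; python3 -c "
from h import *
p,im=snap('scene','g.png'); f=cv2.imread('pics/f.png')
s=cv2.resize(im[140:260,220:400,::-1],(420,280),interpolation=2)
cv2.imwrite('pics/fg.png',np.hstack([f[120:400,140:520],s]))"
```

```text
time_s: 17.27
tool_pos: [0.5696, -0.1163, 0.125]
orientation: [179.9, 0.0, 179.7]
ft_force: [-3.9, 5.2, 0.9]
finger_gap: 0.0097
grasp_force: 25.5
[ 0.56959333 -0.11631565  0.1250015 ] [1.79925660e+02 2.61307263e-02 1.79740287e+02] 17.2667
```

View pics/fg.png

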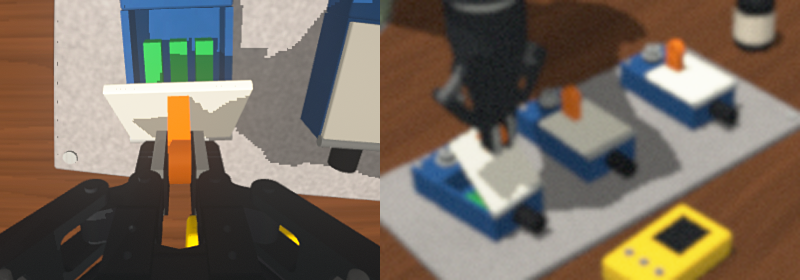

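The cover stands at roughly 50° with the green adapters exposed. The tab is held with 25 N, and the other covers and loose items are untouched.

```bash
python3 -m inch '[[6,0,0,0,0],[6,0,0,0,0],[6,0,0,0,0]]'; python3 -c "
from workcell import r
print(r.sign_off())"
```

```text
time_s: 17.62
tool_pos: [0.5696, -0.1163, 0.125]
orientation: [179.9, 0.0, 179.7]
ft_force: [-3.7, 4.9, -0.4]
finger_gap: 0.0104
grasp_force: 25.5
the job is handed in; nothing more can be done
None
```

The right-hand box (y ≈ -0.116 m) has the loose bolt: it sank 6 mm and stayed down; I handed the job in at 17.6 s with that box's cover held still at about 50° (estimated from the arc travelled) and everything else left as it stood, but `sign_off` gave no verdict.

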